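# Stow the drawn-back slide bolts in the wide tilt-out bin

## Task

Tip the wide tilt-out bin forward to its stop, put the two slide-bolt latches whose rods are drawn back into it, and push the bin back until it clicks fully home. Leave the two latches whose rods are shot out, the narrow bin, the bottle, the rotor and the gear housing where they are.

Things in the scene. Friction and masses are not known exactly. Their poses are not given: they have to be found in the camera images.
- wide_unit: grey steel housing of the wide tilt-out bin, fixed to the worktop: 174 mm wide (y), x = 0 to 125 mm (+x to the back), 133 mm high; the roof's front edge is at x=12 mm. Origin on the worktop in the middle of the front, straight below the bin's pivot line, which runs along y 12 mm up
- wide_bin (a joint): tilt-out bin, pivots on its bottom front edge: 0 = home, 0.7 rad = tipped forward (to the unit's -x) on its stop. Flat front panel 171 mm wide, 8 mm thick, 153 mm from pivot to top edge. Past about 0.4 rad it falls open. Sprung rollers hold it shut: about 10 N at its top pulls it off. Going back it meets them at 0.1 rad and can be left ajar; about 5 N at its top clicks it to 0
- wide_bin_lip (a point): middle of the top edge of the wide bin's front panel, on its inner face; turns with the bin; 165 mm up when closed, 32 mm over the roof, so a fingertip can hook behind it over the roof and pull it forward. z along the panel away from the pivot, x out of the inner face. 61 mm either side of the middle a steel catch striker 10 mm wide juts back 39 mm from the panel, 20 mm below this edge; between them it is clear
- wide_bin_floor (a point): middle of the wide bin's inner floor, 24.5 mm behind the panel's inner face; turns with the bin; x to its back wall, y along its width, z up along the panel. Inside 150 mm wide (y); 45 mm deep at the floor, 70 mm at the mouth; back wall and sides 88 mm high, 4 mm thick
- narrow_unit: grey steel housing of the narrow tilt-out bin, fixed to the worktop: 110 mm wide (y), x = 0 to 125 mm (+x to the back), 133 mm high; the roof's front edge is at x=12 mm. Origin on the worktop in the middle of the front, straight below the bin's pivot line, which runs along y 12 mm up
- narrow_bin (a joint): the same bin as the wide one but 86 mm wide inside, its panel 107 mm wide; 0 = home. Not to be used
- latch_a: plain steel slide-bolt latch lying base down, 0.26 kg. Base plate 120 x 28 x 5 mm along x, origin at the centre of its underside. Block to grasp: 28 mm wide (y), 50 mm long, middle at x=+5 mm, top 25 mm up; end bracket of the same section at x=42..58 mm. A dark 12 mm rod runs along x through both, 15 mm up, with an upright knob 12 mm wide reaching 41 mm up. The joint of this name + _bolt tells its rod
- latch_a_bolt (a joint): rod of that latch: 0 = drawn back (tip flush with the plate's end, knob at x=-56 mm), 0.028 = shot (tip 26 mm beyond the plate's +x end, knob at x=-28 mm, against the block). Starts near one end or the other (under 0.005 or over 0.02). Stiff (4 N), stays where it is
- latch_b: plain steel slide-bolt latch lying base down, 0.26 kg. Base plate 120 x 28 x 5 mm along x, origin at the centre of its underside. Block to grasp: 28 mm wide (y), 50 mm long, middle at x=+5 mm, top 25 mm up; end bracket of the same section at x=42..58 mm. A dark 12 mm rod runs along x through both, 15 mm up, with an upright knob 12 mm wide reaching 41 mm up. The joint of this name + _bolt tells its rod
- latch_b_bolt (a joint): rod of that latch: 0 = drawn back (tip flush with the plate's end, knob at x=-56 mm), 0.028 = shot (tip 26 mm beyond the plate's +x end, knob at x=-28 mm, against the block). Starts near one end or the other (under 0.005 or over 0.02). Stiff (4 N), stays where it is
- latch_c: plain steel slide-bolt latch lying base down, 0.26 kg. Base plate 120 x 28 x 5 mm along x, origin at the centre of its underside. Block to grasp: 28 mm wide (y), 50 mm long, middle at x=+5 mm, top 25 mm up; end bracket of the same section at x=42..58 mm. A dark 12 mm rod runs along x through both, 15 mm up, with an upright knob 12 mm wide reaching 41 mm up. The joint of this name + _bolt tells its rod
- latch_c_bolt (a joint): rod of that latch: 0 = drawn back (tip flush with the plate's end, knob at x=-56 mm), 0.028 = shot (tip 26 mm beyond the plate's +x end, knob at x=-28 mm, against the block). Starts near one end or the other (under 0.005 or over 0.02). Stiff (4 N), stays where it is
- latch_d: plain steel slide-bolt latch lying base down, 0.26 kg. Base plate 120 x 28 x 5 mm along x, origin at the centre of its underside. Block to grasp: 28 mm wide (y), 50 mm long, middle at x=+5 mm, top 25 mm up; end bracket of the same section at x=42..58 mm. A dark 12 mm rod runs along x through both, 15 mm up, with an upright knob 12 mm wide reaching 41 mm up. The joint of this name + _bolt tells its rod
- latch_d_bolt (a joint): rod of that latch: 0 = drawn back (tip flush with the plate's end, knob at x=-56 mm), 0.028 = shot (tip 26 mm beyond the plate's +x end, knob at x=-28 mm, against the block). Starts near one end or the other (under 0.005 or over 0.02). Stiff (4 N), stays where it is
- bottle: threadlocker bottle, 32 mm round, 147 mm high, light and easily knocked over, standing on the worktop near the gap between the units; origin at the centre of its underside
- rotor: black turned motor rotor, 75 mm round, 145 mm high, standing to the right; origin at the centre of its underside
- housing: cast aluminium gear housing, 84 x 70 x 89 mm, standing to the left; origin at the centre of its underside

How it is judged:
By the outcome, as a careful person would: the job done as asked, in the order asked, and still so for the second after the job is handed in, with the robot touching nothing.
It also fails if it takes over 72 s, if anything falls off the work surface, if the arm or the gripper's body presses on something with over 40 N, if the wrist force passes 120 N, or if a joint passes its speed limit or range.

## Robot

A 7-joint arm with a two-finger parallel gripper is mounted at the origin on a cart in front of the work surface, level with it; the furniture and walls round the work are solid. World frame = base frame: x ahead of the robot, y to its left, z up, the work surface at z = 0. Lengths are in m, angles in degrees, forces in N, time in s.
With the tool pointing down it reaches from about 0.35 to 0.9 m from the base axis. Payload 7.2 kg.
Tool frame: the origin (TCP) lies midway between the tips of the shut fingers; the grasp point (between the pads) lies 19 mm behind it; z points along the fingers, y is the line along which they close (so a half turn about z gives the same grasp; the last joint's range is limited). The gripper opens to 88 mm and grips with 3 to 60 N. Pads are 20 mm wide; open, the fingers measure 115 mm over their backs; the gripper's body (75 mm by 178 mm) begins 61 mm behind the grasp point.
Start: joints at [-3.908, 23.554, -0.728, 91.456, 0.321, 64.991, -4.71], TCP at [0.625, -0, 0.223] pointing down, gripper open.
Joint ranges: [-169.25, 169.25], [-16.82, 113.86], [-84.01, 82.57], [7.8, 145.47], [-59.2, 239.2], [7.22, 106.19], [-163.78, 163.78]. Speed limits (degrees/s): [136.94, 136.94, 172.46, 172.46, 180, 180, 180].

## Interface

Orientations are given as [roll, pitch, yaw] about the fixed x, y, z axes, in that order (R = Rz(yaw) Ry(pitch) Rx(roll)).
In Python, from bench import * gives the robot as it stands. The module is installed in compiled form; this text tells all that it offers. Calls block until the motion is done:
- reach(position, orientation): joint-space move of the TCP to a pose.
- movel(position, orientation=None, rate=0.15, threshold=None): straight line of the TCP; orientation=None keeps the orientation; rate is the mean speed in m/s. With threshold (N) it stops when the force on the tool has changed by that much, and returns True; else False.
- move_joints(angles): joint-space move.
- set_gripper(opening, grasp_force=None): finger opening in m; grasp_force is the grip in N (None keeps the last); returns when the fingers have stopped.
- dwell(seconds).
- solve_ik(position, orientation): joint angles nearest the present ones, or None.
- read_state(): the state.
- read_camera(name): name is "scene" or "side" or "wrist"; returns a dict with "color" (400x640x3 uint8, red, green, blue), "fx", "fy", "cx", "cy" (pixels), "extrinsics" (4x4, takes a point from camera to world coordinates). Camera axes: x right, y down, z forward; pixel columns grow to the right and rows downward; lengths in m; the calibration is good to about 2 mm. A picture is of the moment at which its call begins. There is no depth.
A pose or a line that the arm cannot do raises Unreachable and nothing moves.
- finish_job(): hands the job in; it is judged then, once.
The state is a dict: "time": time; "joint_pos": joint angles; "joint_velocities": joint speeds; "effort": joint torques, N m; "tcp_pos": TCP position; "eef_rot": TCP orientation; "force": force on the tool from outside, world axes, zero at the start; "ft_torque": the same for the moment, N m; "gripper_width": finger opening in m; "gripper_force": force on a finger pad.
Only numpy, scipy, OpenCV 4.12 (cv2) and the standard library are available. Lean on these libraries where they do the work, as an engineer would, in place of code of your own. Each camera call takes 0.05 s, during which the arm holds its last target. There are 200 camera calls.

## Working session

There is one attempt and no reset: what is moved stays moved. The work goes in short steps, each a Python script; the robot and the scene stay as the last script left them, time stands still between calls to the robot, and variables do not carry over. Pictures are saved under pics/ and viewed, at most 10 in all, crops included, and the job is handed in when it is done.

```bash
mkdir -p pics; python3 - <<'E'
from bench import *
import cv2,numpy as np
for n in("scene","side"):
    c=read_camera(n); cv2.imwrite(f"pics/{n}0.png",cv2.cvtColor(c["color"],cv2.COLOR_RGB2BGR))
    print(n,c["fx"],c["fy"],c["cx"],c["cy"]);print(np.round(c["extrinsics"],4).tolist())
E
```

```text
scene 477.38038506735126 477.38038506735126 327.9530020796236 196.48899523084685
[[-0.8121, -0.3354, 0.4776, -0.0956], [-0.5834, 0.4872, -0.6498, 0.8735], [-0.0147, -0.8063, -0.5913, 0.9202], [0.0, 0.0, 0.0, 1.0]]
side 489.5145712968832 489.5145712968832 326.2399937444804 203.23160042850236
[[-0.9963, -0.0399, 0.0764, 0.393], [-0.0844, 0.6305, -0.7716, 1.3472], [-0.0174, -0.7752, -0.6315, 1.2084], [0.0, 0.0, 0.0, 1.0]]
```

View pics/scene0.png

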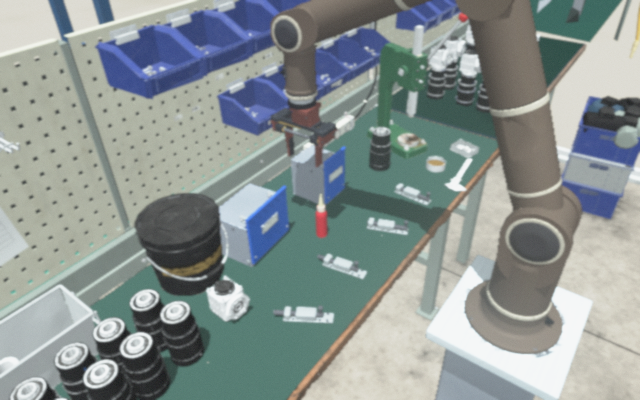

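View pics/side0.png

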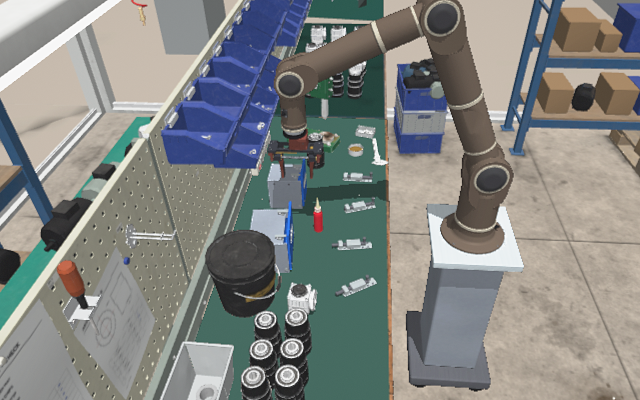

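```bash
python3 - <<'E'
from bench import *
import cv2,numpy as np
s=cv2.imread("pics/scene0.png");d=cv2.imread("pics/side0.png")
P=[((305,315),(356,286)),((342,265),(352,244)),((387,225),(360,206)),((412,193),(358,177))]
z=lambda im,c,f=5,w=40,h=15:cv2.resize(im[c[1]-h:c[1]+h,c[0]-w:c[0]+w],None,fx=f,fy=f,interpolation=cv2.INTER_CUBIC)
cv2.imwrite("pics/m.png",np.vstack([np.hstack([z(s,a),z(d,b)]) for a,b in P]))
cv2.imwrite("pics/u.png",np.hstack([z(s,(280,205),4,70,75),z(d,(285,205),4,30,75)]))
c=read_camera("wrist"); cv2.imwrite("pics/w0.png",cv2.cvtColor(c["color"],cv2.COLOR_RGB2BGR))
print(c["fx"],c["cx"],c["cy"]);print(np.round(c["extrinsics"],4).tolist())
E
```

```text
331.77292966416235 320.38994082643734 200.6310958296908
[[1.0, 0.0003, -0.0015, 0.6246], [-0.0001, -0.9666, -0.2562, 0.0711], [-0.0015, 0.2562, -0.9666, 0.3844], [0.0, 0.0, 0.0, 1.0]]
```

View pics/m.png

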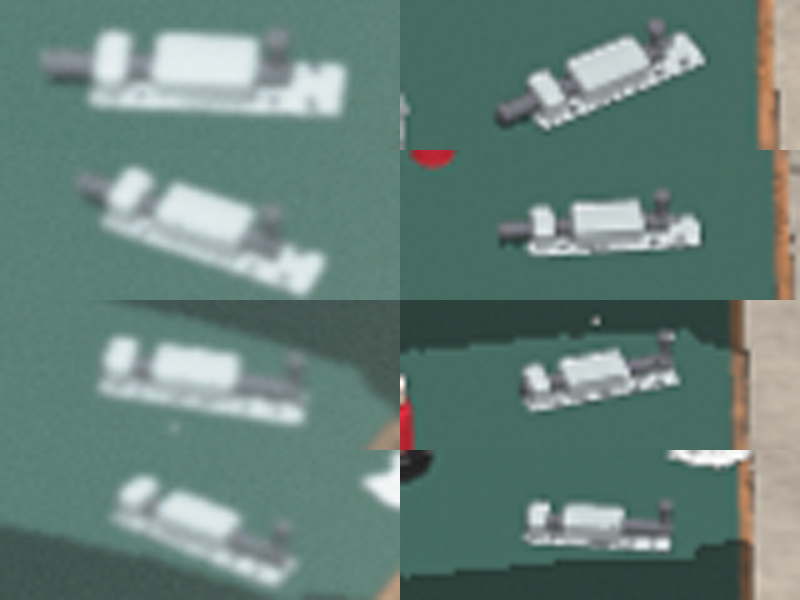

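View pics/u.png

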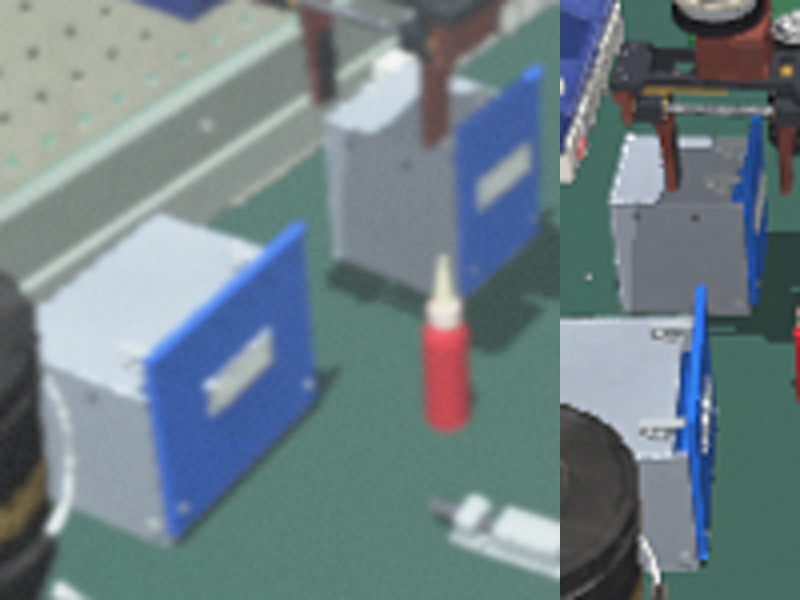

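The scene and side views show all four latches on the worktop, pointing roughly along +x. The first two in the crops (nearest the side camera) have rods shot. The third (side ~360,206) and fourth (~358,177) have rods drawn back. Both blue-fronted units are in view: the left one (scene 246–289, 186–265) looks wider, and the bottle stands at (321,230).

```bash
cat > h.py <<'E'
from bench import *
import cv2,numpy as np
def ray(c,p):
    E=c["extrinsics"];d=E[:3,:3]@np.array([(p[0]-c["cx"])/c["fx"],(p[1]-c["cy"])/c["fy"],1]);return E[:3,3],d
def onz(c,p,z):
    o,d=ray(c,p);return o+d*(z-o[2])/d[2]
def tri(c1,p1,c2,p2):
    (a,u),(b,v)=ray(c1,p1),ray(c2,p2)
    s=np.linalg.lstsq(np.c_[u,-v],b-a,rcond=None)[0];return (a+u*s[0]+b+v*s[1])/2
def save(c,n): cv2.imwrite(f"pics/{n}.png",cv2.cvtColor(c["color"],cv2.COLOR_RGB2BGR))
def t(): return round(read_state()["time"],2)
E
python3 - <<'E'
from h import *
np.set_printoptions(precision=4,suppress=True)
s=read_camera("scene");d=read_camera("side")
print(read_state()["eef_rot"],t())
for n,p in dict(LTL=(246.7,219.5),LTR=(285.7,186.3),RTL=(324,163.7),RTR=(345,146.7)).items(): print(n,onz(s,p,.165))
for n,p in dict(LBL=(253.7,265),LBR=(288.7,228.8),RBL=(326.5,204),RBR=(345,188)).items(): print(n,onz(s,p,.012))
print("side Ltopfar",onz(d,(290,201.7),.165),"bottle base",onz(s,(321,236.5),0))
for n,p in dict(C1=(367,229),C2=(407.4,234.4),D1=(394.6,192),D2=(428,204.6)).items(): print(n,onz(s,p,0))
for n,p in dict(C1=(346,213),C2=(375.6,207.4),D1=(343,181),D2=(372,182)).items(): print(n,onz(d,p,0))
for nm,c in(("s",s),("d",d)):
    h=cv2.cvtColor(c["color"],cv2.COLOR_RGB2HSV);m=cv2.inRange(h,(104,150,60),(118,255,255))
    n,l,st,ce=cv2.connectedComponentsWithStats(m)
    for i in range(1,n):
        if st[i,4]>150 and st[i,0]>150: 
            r=np.argwhere(l==i)[:,::-1]; a=cv2.approxPolyDP(cv2.convexHull(r.astype(np.int32)),3,True)[:,0].tolist();print(nm,st[i].tolist(),a)
E
```

```text
[-179.9568    0.0019   90.0011] 0.25
LTL [0.6259 0.2394 0.165 ]
LTR [0.6383 0.0711 0.165 ]
RTL [ 0.6195 -0.0828  0.165 ]
RTR [ 0.6236 -0.1996  0.165 ]
LBL [0.6206 0.2431 0.012 ]
LBR [0.6393 0.0721 0.012 ]
RBL [ 0.6183 -0.0895  0.012 ]
RBR [ 0.6192 -0.1948  0.012 ]
side Ltopfar [0.6428 0.0719 0.165 ] bottle base [0.5488 0.0346 0.    ]
C1 [ 0.4563 -0.0708  0.    ]
C2 [ 0.3462 -0.1172  0.    ]
D1 [ 0.4815 -0.2824  0.    ]
D2 [ 0.3609 -0.2823  0.    ]
C1 [ 0.4591 -0.0752  0.    ]
C2 [ 0.347  -0.1159  0.    ]
D1 [ 0.4823 -0.2786  0.    ]
D2 [ 0.3628 -0.279   0.    ]
s [247, 186, 41, 77, 1392] [[284, 186], [286, 229], [253, 262], [247, 220]]
d [224, 0, 63, 66, 1486] [[286, 4], [258, 65], [225, 53], [224, 44], [251, 1], [280, 0]]
d [259, 56, 18, 32, 229] [[276, 58], [272, 87], [263, 86], [259, 80], [271, 56]]
d [213, 62, 41, 22, 440] [[252, 79], [249, 83], [235, 83], [216, 76], [213, 62], [231, 63], [248, 71]]
d [200, 83, 16, 22, 177] [[214, 83], [212, 104], [202, 99], [200, 85]]
d [214, 86, 31, 18, 205] [[244, 96], [237, 103], [214, 92], [223, 86]]
d [252, 87, 26, 18, 223] [[277, 95], [273, 104], [252, 101], [258, 87]]
d [405, 90, 29, 20, 313] [[428, 90], [433, 99], [429, 109], [405, 109], [407, 93]]
d [243, 106, 27, 16, 201] [[269, 115], [267, 121], [243, 121], [250, 106]]
d [183, 108, 50, 24, 735] [[232, 123], [227, 131], [188, 130], [183, 113], [189, 108], [202, 109]]
d [238, 130, 24, 14, 224] [[261, 138], [259, 143], [245, 143], [238, 135], [249, 130]]
d [162, 135, 95, 33, 1377] [[256, 161], [254, 167], [170, 162], [162, 135], [186, 137]]
d [401, 136, 27, 16, 218] [[427, 139], [426, 151], [401, 151], [401, 140], [407, 136]]
d [298, 159, 9, 47, 170] [[304, 205], [298, 179], [303, 159]]
d [284, 201, 9, 69, 293] [[291, 269], [284, 241], [290, 201]]
```

```bash
cat >> h.py <<'E'
from scipy.spatial.transform import Rotation as Ro
YAW=5.;O=np.array([.631,.156,0]);Ru=Ro.from_euler('z',YAW,degrees=True)
def U(x,y,z): return (O+Ru.apply([x,y,z])).tolist()   # unit frame, x=0 at panel outer face
def ori(lean,mode,s=1):  # lean: tool shaft leans towards robot by lean deg; mode 'y' closes along unit y, 'x' closes along unit x
    a=np.radians(lean);z=np.array([np.sin(a),0,-np.cos(a)])
    y=s*(np.array([0,-1.,0]) if mode=='y' else np.array([np.cos(a),0,np.sin(a)]))
    return (Ru*Ro.from_matrix(np.c_[np.cross(y,z),y,z])).as_euler('xyz',degrees=True).tolist()
E
python3 - <<'E'
from h import *
np.set_printoptions(precision=1,suppress=True)
for n,p,o in [("hookA",U(.028,0,.14),ori(0,'y')),("hookB",U(.028,0,.14),ori(0,'y',-1)),("hookend",U(-.07,0,.12),ori(0,'y',-1)),
 ("drop",U(-.028,0,.1),ori(32,'x')),("drop-",U(-.028,0,.1),ori(32,'x',-1)),("dropup",U(-.09,0,.2),ori(32,'x')),
 ("push0",U(-.1,0,.09),ori(52,'y')),("push0-",U(-.1,0,.09),ori(52,'y',-1)),("push1",U(-.01,0,.15),ori(52,'y')),
 ("C",[.412,-.106,.003],[180,0,21.4]),("C-",[.412,-.106,.003],[180,0,-158.6]),("D",[.427,-.2946,.003],[180,0,0]),("D-",[.427,-.2946,.003],[180,0,180])]:
    q=solve_ik(p,o);print(n,np.round(p,3),np.round(o,1),None if q is None else np.array(q))
E
```

```text
hookA [0.7 0.2 0.1] [180.   0.   5.] [-27.2  33.2  14.4  89.2  -9.1  58.8 -95.3]
hookB [0.7 0.2 0.1] [-180.    0. -175.] [ -3.5  34.5 -21.4  87.2  13.7  60.8  66.8]
hookend [0.6 0.1 0.1] [-180.    0. -175.] [ -3.1  27.3 -22.1 102.8  12.6  52.4  64.3]
drop [0.6 0.2 0.1] [148.   0.  95.] [-24.2  20.5  -0.5 126.6  76.7  10.7 -93.2]
drop- [0.6 0.2 0.1] [-148.   -0.  -85.] [  5.5  24.8 -36.2 124.7  84.3  24.5  84.1]
dropup [0.5 0.1 0.2] [148.   0.  95.] [-15.9   5.4 -12.6 128.1  39.2  21.2 -56.9]
push0 [0.5 0.1 0.1] [180. -52.   5.] None
push0- [0.5 0.1 0.1] [-180.   52. -175.] None
push1 [0.6 0.2 0.1] [180. -52.   5.] [  2.2  23.7 -35.9 135.  130.7  39.7 126.6]
C [ 0.4 -0.1  0. ] [180.    0.   21.4] [ -0.8  25.   10.5 129.7 -10.2  26.  -50.7]
C- [ 0.4 -0.1  0. ] [ 180.     0.  -158.6] [ 23.4  26.  -18.6 128.1  17.2  28.2 102.7]
D [ 0.4 -0.3  0. ] [180   0   0] [ 15.1  31.8  18.3 117.6 -17.6  33.2 -44.3]
D- [ 0.4 -0.3  0. ] [180   0 180] [ 39.   31.3 -12.5 116.   11.6  33.9 108.7]
```

```bash
python3 - <<'E'
from h import *
o=ori(0,'y',-1)
set_gripper(0.0,20)
reach(U(.03,0,.24),o)
print(movel(U(.03,0,.145),rate=.15,threshold=12))
print(movel(U(-.02,0,.145),rate=.08,threshold=60),read_state()["force"])
print(movel(U(-.06,0,.135),rate=.08,threshold=60),read_state()["force"],t())
movel(U(-.06,0,.26),rate=.2)
reach([.45,-.05,.25],[180,0,21.4])
set_gripper(.07)
print(t());c=read_camera("scene");save(c,"s1");d=read_camera("side");save(d,"d1")
a=cv2.imread("pics/s1.png")[130:280,200:350];b=cv2.imread("pics/d1.png")[160:290,230:330]
cv2.imwrite("pics/o1.png",np.hstack([cv2.resize(a,(450,450)),cv2.resize(b,(346,450))]))
E
```

```text
False
False [ 0.994892   -0.55076779 -0.63895571]
False [ 0.87279657 -0.27975559 -0.13698263] 4.99
8.96
```

View pics/o1.png

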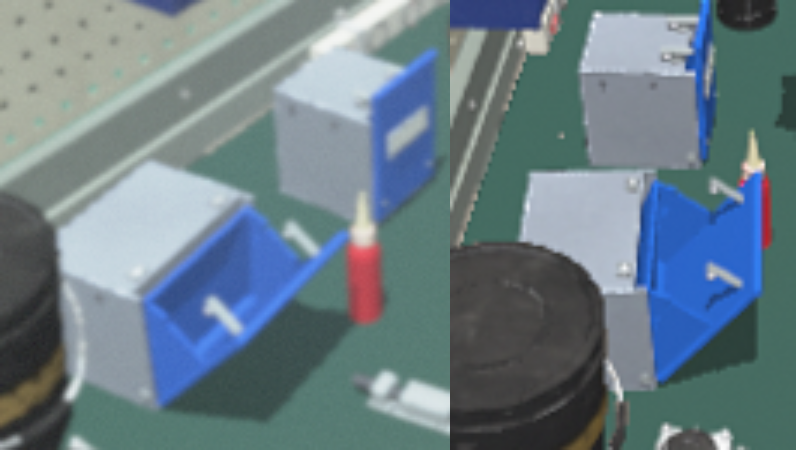

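The bin is tipped fully open and the bottle is still standing. The strikers jut over the mouth at both sides (scene ≈ (272,233) and (298,208)), so the latches have to pass behind them. Next I check the pivot line and pick up latch C.

```bash
python3 - <<'E'
from h import *
np.set_printoptions(precision=4,suppress=True)
s=read_camera("scene");d=read_camera("side")
for p in [tri(s,(316,207.3),d,(319.6,210.6)),onz(d,(319.6,210.6),.129),onz(d,(319.6,243.8),.129),onz(s,(316,207.3),.129)]:
    print(p,"unit",Ru.inv().apply(p-O))
# pick C
o=[180,0,21.4]
set_gripper(.06,40)
movel([.412,-.106,.08],o,rate=.25)
print(movel([.412,-.106,.004],rate=.12,threshold=8),read_state()["tcp_pos"])
set_gripper(.01,40);print(read_state()["gripper_width"],read_state()["gripper_force"])
movel([.412,-.106,.2],rate=.2)
st=read_state();print(st["gripper_width"],st["force"],t())
w=read_camera("wrist");save(w,"w1")
E
```

```text
[0.5443 0.0597 0.1232] unit [-0.0947 -0.0883  0.1232]
[0.543  0.0697 0.129 ] unit [-0.0952 -0.0783  0.129 ]
[0.5275 0.2326 0.129 ] unit [-0.0965  0.0854  0.129 ]
[0.5412 0.0628 0.129 ] unit [-0.0976 -0.085   0.129 ]
False [ 0.4126 -0.106   0.0046]
0.027905240359242793 39.94882034137845
0.028066250088150925 [ 0.3131  0.3132 -2.6495] 12.96
```

```bash
cat >> h.py <<'E'
P=(.008,.012)
def B(d,r,y):
    c,s=np.cos(.7),np.sin(.7);return U(P[0]+d*c-r*s,y,P[1]+d*s+r*c)
def drop(y):
    o=ori(32,'x');np.set_printoptions(precision=3,suppress=True)
    reach(U(-.02,y,.25),o)
    for p in [B(.078,.14,y),B(.058,.108,y),B(.034,.085,y)]:
        print(movel(p,rate=.12,threshold=12),read_state()["force"],read_state()["gripper_width"])
E
python3 - <<'E'
from h import *
drop(.004)
print(t());c=read_camera("scene");save(c,"s2");d=read_camera("side");save(d,"d2");w=read_camera("wrist");save(w,"w2")
a=cv2.imread("pics/s2.png")[130:280,200:350];b=cv2.imread("pics/d2.png")[140:290,230:345]
cv2.imwrite("pics/o2.png",np.hstack([cv2.resize(a,(450,450)),cv2.resize(b,(345,450))]))
E
```

```text
False [-0.397  0.136 -2.164] 0.027609926435674698
False [-0.864  0.047 -2.84 ] 0.027417773395816757
False [-0.684 -0.001 -1.996] 0.027833375885372026
16.23
```

View pics/o2.png

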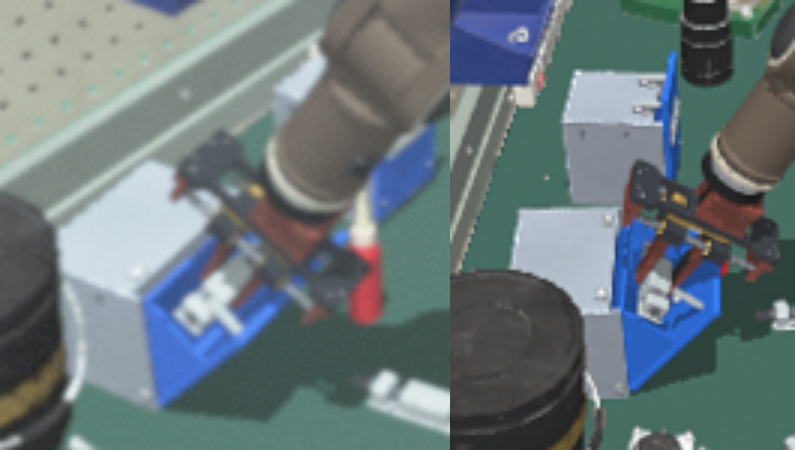

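The latch sits in the bin mouth below the strikers and there is no contact force. I'll release it, then fetch latch D and bring it to the same spot.

```bash
python3 - <<'E'
from h import *
np.set_printoptions(precision=3,suppress=True)
set_gripper(.036);dwell(.3);print(read_state()["force"])
movel(B(.058,.115,.004),rate=.15);movel(U(-.04,.004,.26),rate=.25)
o=[180,0,180]
reach([.427,-.2946,.2],o);set_gripper(.06,40)
print(t());c=read_camera("scene");save(c,"s3");d=read_camera("side");save(d,"d3")
a=cv2.imread("pics/s3.png")[150:270,220:340];b=cv2.imread("pics/d3.png")[200:280,270:330]
cv2.imwrite("pics/o3.png",np.hstack([cv2.resize(a,(450,450)),cv2.resize(b,(338,450))]))
movel([.427,-.2946,.08],rate=.25)
print(movel([.427,-.2946,.004],rate=.12,threshold=8))
set_gripper(.01,40);print(read_state()["gripper_width"])
movel([.427,-.2946,.2],rate=.2)
st=read_state();print(st["gripper_width"],st["force"],t())
E
```

```text
[-0.673  0.425  0.663]
21.14
False
0.02776717242581728
0.027972319997767385 [-0.883  0.75  -2.931] 24.39
```

View pics/o3.png

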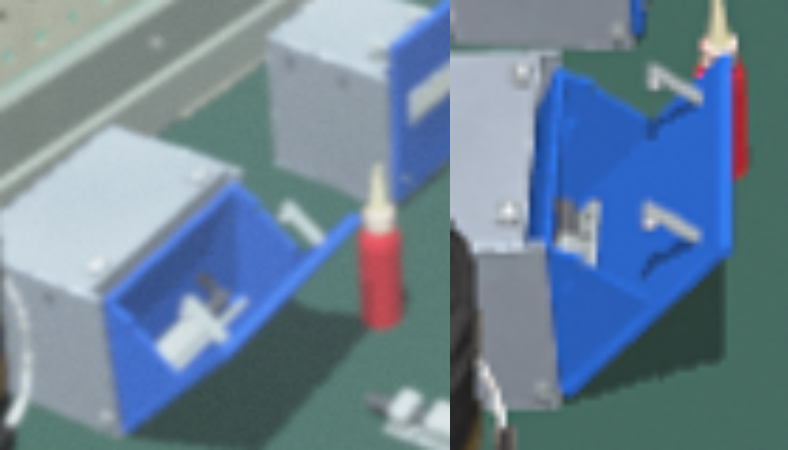

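Latch C has dropped into the bin and lies low on the floor, leaning against the panel. Latch D is gripped, so I'll place it the same way, stopping on contact.

```bash
python3 - <<'E'
from h import *
drop(-.004)
set_gripper(.036);dwell(.3);print(read_state()["force"])
movel(B(.058,.115,-.004),rate=.15);movel(U(-.06,-.004,.26),rate=.25)
reach([.45,0,.3],[180,0,95])
print(t());c=read_camera("scene");save(c,"s4");d=read_camera("side");save(d,"d4")
a=cv2.imread("pics/s4.png")[150:270,220:340];b=cv2.imread("pics/d4.png")[200:280,270:330]
cv2.imwrite("pics/o4.png",np.hstack([cv2.resize(a,(450,450)),cv2.resize(b,(338,450))]))
for l in (26,30,34,38,42,46,50): 
    print(l,[solve_ik(U(-.1+k,0,.10),ori(l,m,s)) is not None for k in (0,.02) for m in "xy" for s in (1,-1)])
E
```

```text
False [-0.062 -0.09  -2.07 ] 0.027885167466908473
False [-0.342  0.439 -2.245] 0.02769798212066393
False [-0.385 -0.364 -1.552] 0.027436720172353195
[-0.447 -0.065 -0.36 ]
31.23
26 [True, True, True, True, True, True, True, True]
30 [True, True, False, True, True, True, False, True]
34 [True, True, True, True, True, True, True, True]
38 [True, True, True, True, True, True, True, True]
42 [True, True, True, True, True, True, True, True]
46 [True, True, True, True, True, True, True, True]
50 [False, False, False, False, True, True, True, True]
```

View pics/o4.png

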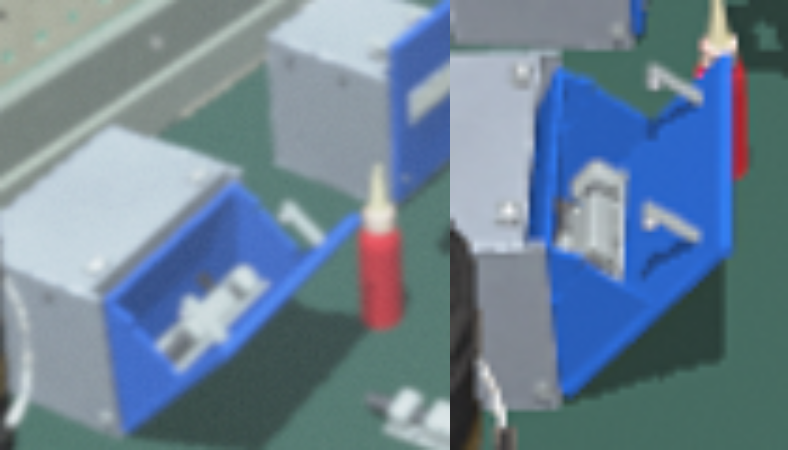

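Both latches now lie low in the bin, well below its rim and clear of the strikers. I'll push the bin shut from the front with the closed fingers, following the panel's arc.

```bash
python3 - <<'E'
from h import *
np.set_printoptions(precision=2,suppress=True)
def A(th,d,r,y=.02):
    c,s=np.cos(th),np.sin(th);return U(P[0]+d*c-r*s,y,P[1]+d*s+r*c)
set_gripper(0,20)
reach(U(-.16,.02,.16),ori(44,'y',-1))
movel(A(.7,-.035,.132),ori(46,'y',-1),rate=.15)
for th in (.7,.6,.5,.4,.3,.2,.12):
    k=movel(A(th,-.018,.132),ori(36+14*th,'y',-1),rate=.1,threshold=30);print(th,k,read_state()["force"],t())
    if k: break
else:
    for th in (.06,.0,-.02,-.04):
        k=movel(A(th,-.018,.138),ori(36,'y',-1),rate=.05,threshold=15);print(th,k,read_state()["force"],t())
        if k: break
d=read_camera("side");save(d,"d5");c=read_camera("scene");save(c,"s5")
E
```

```text
0.7 False [-1.12  1.5  -0.12] 34.68
0.6 False [-1.19  0.21 -0.56] 34.97
0.5 False [ 0.72 -0.41  0.63] 35.25
0.4 False [ 0.78  0.46 -1.02] 35.53
0.3 False [-0.27 -0.36  0.01] 35.82
0.2 False [ 0.56 -0.19  1.18] 36.1
0.12 False [-0.35  0.34 -0.29] 36.36
0.06 False [-1.44 -1.17 -0.95] 36.73
0.0 False [ 1.49 -0.2   0.52] 37.04
-0.02 False [-3.86 -0.48  1.2 ] 37.29
-0.04 False [-20.44  -3.33  11.39] 37.54
```

```bash
python3 - <<'E'
from h import *
np.set_printoptions(precision=4,suppress=True)
print(movel(U(-.005,.02,.155),rate=.03,threshold=15),read_state()["force"],read_state()["tcp_pos"])
movel(U(-.09,.02,.19),rate=.2)
reach([.45,0,.35],[180,0,95]);print(t())
d=read_camera("side");save(d,"d6");c=read_camera("scene");save(c,"s6")
a=cv2.imread("pics/s6.png")[150:330,220:440];b=cv2.imread("pics/d6.png")[160:300,260:400]
cv2.imwrite("pics/o6.png",np.hstack([cv2.resize(a,(458,375)),cv2.resize(b,(330,375))]))
for n,p in dict(L=(246.7,219.5),R=(285.7,186.3)).items():
    pass
h=cv2.cvtColor(c["color"],cv2.COLOR_RGB2HSV);m=cv2.inRange(h,(104,150,60),(118,255,255))
n,l,st,ce=cv2.connectedComponentsWithStats(m)
for i in range(1,n):
    if st[i,4]>500 and st[i,0]>200 and st[i,1]>140:print(st[i],cv2.approxPolyDP(cv2.convexHull(np.argwhere(l==i)[:,::-1].astype(np.int32)),3,True)[:,0].tolist())
E
```

```text
True [-2.1585  0.1223  1.4888] [0.6213 0.1751 0.1522]
39.48
[ 247  186   41   77 1365] [[284, 186], [286, 230], [253, 262], [247, 220]]
```

View pics/o6.png

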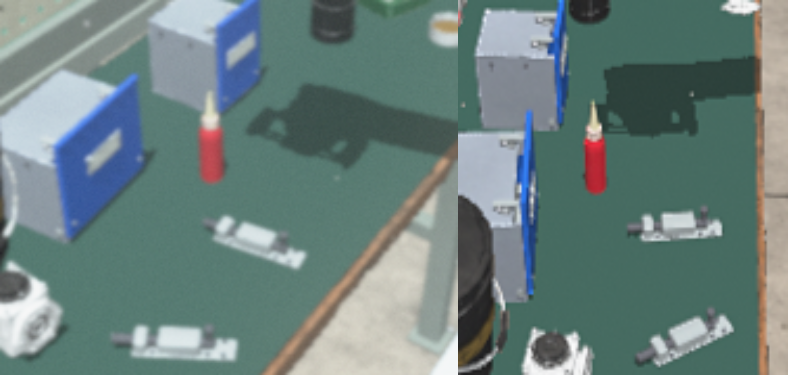

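The bin panel's outline matches the one from before it was opened, so it is fully home. The shot latches, bottle, narrow bin and gear housing look undisturbed.

```bash
python3 -c "
from bench import *
print(finish_job())"
```

```text
the job is handed in; nothing more can be done
None
```

I tipped the wide bin to its stop, put the two drawn-back latches in it, pushed it fully home and handed the job in at about 40 s. The two shot latches and the other objects in my last pictures look untouched. The rotor was out of view there, but the arm did not work near it.

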